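Serve a roll with the tongs over the weighing dish

ROBOT

A 6-joint arm with a two-finger parallel gripper is mounted at the origin on the work surface. World frame = base frame: x ahead of the robot, y to its left, z up, the work surface at z = 0. Lengths are in mm, angles in rad, forces in N, time in s.
With the tool pointing down it reaches from about 350 to 875 mm from the base axis. Payload 4.2 kg.
Tool frame: the origin (TCP) lies at the very end of the fingers, on their centre line; the grasp point (between the pads) lies 19 mm behind it; z points along the fingers, y is the direction in which the jaws open and shut (so a half turn about z gives the same grasp; the last joint's range is limited). The gripper opens to 85 mm and grips with 20 to 120 N. Pads are 22 mm wide; open, the fingers measure 114 mm over their backs; the gripper's body (76 mm by 85 mm) begins 54 mm behind the grasp point. The pads swing forward as they close: fully open they stand 13 mm farther back than shut.
Start: joints at [1.375, 0.385, 0.008, 0, -1.194, -0.259], TCP at [274.518, 561.461, 202.912] pointing down, gripper open.
Joint ranges: [-3.14, 3.14], [-1.21, 2.06], [-1.07, 1.41], [-3.16, 2.05], [-2.99, -0.16], [-3.1, 3.1]. Speed limits (rad/s): [2.79, 2.79, 3.14, 3.14, 3.14, 3.14].

INTERFACE

Orientations are given as a unit quaternion [x, y, z, w].
In Python, from bench import arm, optics, job gives the robot as it stands.
- The arm moves only by the tool send_rows, never from a script. Its argument "steps" is a list that holds one entry, the list of rows, each a list of 5 numbers: the shift along the tool's x, y, z in cm, then the turn about the tool's z in rad, then the opening, from 0 (shut) to 1 (fully open). A call has 1 to 10 rows; each row shifts and turns the pose as measured when the row begins, along the tool's axes as they then stand; what a row does not reach is not made up. A row lasts 1/12 s, in which the tool goes at most 41.7 mm and 7.16 degrees, less where a joint would pass 70% of its speed; a pose out of reach is approached as far as the arm can. A call with a gripper value outside its range is refused whole. The fingers move at their own pace and stop on an object; the grip force is fixed at half the most. Time passes only in rows, so rows that do not move let the fingers close. It gives the time, the measured TCP pose, the force and the opening at its end, in the units of the state.
- arm.read_state(): the state, without advancing time (a new reading comes with each control period).
- optics.get_image(name): name is "scene" or "top" or "wrist"; returns (picture, depth): 400x640x3 uint8, blue, green, red; 400x640 float32, mm along the optical axis (not along the pixel's ray), 0 where there is no reading.
- optics.get_calibration(name): a dict with "K" (3x3 intrinsics, pixels), "rvec" (rotation vector, rad) and "tvec" (3), from world to camera coordinates, as OpenCV has them; the wrist camera has in their place "hand_eye" (4x4, takes a point from camera to tool coordinates, whose origin is the TCP and whose axes are the flange's). Camera axes: x right, y down, z forward; pixel columns grow to the right and rows downward; lengths in mm; the calibration is good to about 2 mm. A picture is of the moment at which its call begins: read the wrist's pose just before it. get_calibration takes no time and is no camera call.
- job.job_done(): hands the job in, once; it reports no verdict.
The state is a dict: "clock": time; "joints": joint angles; "joint_vel": joint speeds; "joint_efforts": joint torques, N m; "position": TCP position; "ee_rot": TCP orientation; "contact_force": force on the tool from outside, world axes, zero at the start; "wrist_torque": the same for the moment, N m; "gripper_width": finger opening in mm.
Only numpy, scipy, OpenCV 4.12 (cv2) and the standard library are available. Lean on these libraries where they do the work, as an engineer would, in place of code of your own. Each camera call takes 0.05 s, during which the arm holds its last target. There are 200 camera calls.

TASK

Stand the small empty white dish upright on the middle of the scale's small raised pan and let go of it. Then pick up the spring tongs, close them on the round bread roll on the serving block and hold the roll still a few centimetres above the dish's mouth, over its middle; finish while holding it there in the tongs, nothing put down or let go. Never touch the roll with the gripper itself, and leave everything else as it stands.

Things in the scene. Friction and masses are not known exactly. Their poses are not given: they have to be found in the camera images.
- dish: loose white ceramic dish, a straight-sided open cup 58 mm in outer diameter, 45 mm tall, wall 4 mm, floor 5 mm, 0.12 kg, standing upright on the table to the left (+y). Origin: centre of its underside, z up.
- dish_rim (a point): centre of the dish's mouth, at rim height, 45 mm above its underside.
- scale_pan (a point): centre of the top face of the scale's pan, a fixed flat steel disc 84 mm in diameter without rim, 60 mm above the table, on a stem 28 mm across over a grey scale body 130 x 130 x 34 mm tall. On the right (-y) of the table.
- tongs: steel spring tongs, 0.13 kg, 200 mm long, on edge on a wooden rest near the robot, crosswise, tips roughly to +y. Origin: hinge end, midway between the arms, at their underside (16 mm above the table); x along the midline to the tips, y across, z up. Two mirrored blades 4 mm thick, 22 mm tall, swing level on hinges at y = +-10 mm. Open: 56 mm over the outsides at x = 90 mm, 88 mm gap at the tips.
- tongs_rest: fixed wooden rest under the tongs, same x axis; origin on the table under the tongs' origin. Two crossbars 14 mm wide, 16 mm high at x = 28 and 150 mm (50 and 100 mm long); between them only a spine 18 mm wide, 6 mm high on the midline.
- tongs_grip (a point): where to grip the tongs: on the midline, mid-height, 90 mm from the hinge end (x = 90 mm, z = 11 mm in the tongs' frame), close to the centre of mass. Fingers go outside the two blades.
- tongs_mouth (a point): midpoint between the two tip plates, on the midline, x = 185 mm, z = 11 mm in the tongs' frame (95 mm ahead of tongs_grip). The tip plates are 30 mm long and 22 mm tall.
- tongs_left (a joint): swing of the left blade (the right mirrors it): 0 open, growing as squeezed, at most 0.22 rad. Outside width at tongs_grip: 56 mm minus 180 mm/rad; inner gap at the tips: 88 mm minus 370 mm/rad. They meet the 40 mm roll at about 0.13 rad (33 mm at the grip). An opening spring resists at tongs_grip: 8 N open, 11 N at 0.04 rad (enough to carry them), 17 N at 0.13 rad; half of the squeeze beyond (30 to 50 N is good) reaches the roll.
- roll: loose round bread roll, 40 mm in diameter with an upright side from 4 to 24 mm up and a domed top, 34 mm tall, 0.04 kg; one of three samples in a row on the raised wooden serving block (the others: a cheese cube 34 mm wide and an oblong biscuit 56 x 22 mm), 85 mm apart. Origin: centre of its underside, z up.
- riser: fixed wooden serving block 80 mm deep (x), 260 mm long (y), top face 50 mm above the table. Origin: on the table under its centre. The samples stand on its midline at y = -85, 0 and 85 mm in its frame.
- scale: the fixed scale. Origin: on the table under the pan's centre.
- cheese_cube: bystander on the serving block: loose cheese cube 34 x 34 x 30 mm tall; origin under its centre.
- biscuit: bystander on the serving block: loose oblong biscuit 56 x 22 x 20 mm tall; origin under its centre.
- jar: bystander: amber jar, 56 mm in diameter, 85 mm tall, between scale and serving block; origin under its centre.
- mill: bystander: wooden pepper mill, 52 mm in diameter, 95 mm tall, front right; origin under its centre.
- mug: bystander: terracotta mug, 70 mm in diameter, 85 mm tall, with a handle, on the far left; origin under its centre.
Mind the look-alikes: they are no part of the job. Several things have the shape of the tongs; the one meant has the colours described above. Of the things like the roll, leave any that is purple; of the rest the larger one is meant.

How it is judged:
By the outcome, as a careful person would: the job done as asked, in the order asked, and still so for the second after the job is handed in, while the arm keeps its last pose, push and grip.
It also fails if it takes over 61 s, if anything falls off the work surface, if the arm or the gripper's body presses on something with over 40 N, if the wrist force passes 120 N, or if a joint passes its speed limit or range.

## Working session

There is one attempt and no reset: what is moved stays moved. The work goes in short steps, Python scripts to look and compute and a tool call to move; the robot and the scene stay as the last step left them, time stands still between calls to the robot, and variables do not carry over. Pictures are saved under pics/ and viewed, about 8 in all and at most 12, crops included, and the job is handed in when it is done.

Besides the shell and the picture viewer there is one more tool, called after "Call:" as name(argument=value, ...), one argument or row to a line, values as JSON. send_rows: Moves the arm, as the interface text tells. Its arguments: {"type":"object","properties":{"steps":{"type":"array","items":{"type":"array","items":{"type":"array","items":{"type":"number"}}}}},"required":["steps"]}

```bash
mkdir -p pics; ls; cat > h.py <<'E'
import numpy as np, cv2
from bench import arm, optics, job
from scipy.spatial.transform import Rotation as R
def cam(n):
    c=optics.get_calibration(n); K=np.array(c["K"],float)
    if n=="wrist":
        s=arm.read_state(); T=np.eye(4); T[:3,:3]=R.from_quat(s["ee_rot"]).as_matrix(); T[:3,3]=s["position"]
        M=T@np.array(c["hand_eye"],float); return K,M[:3,:3],M[:3,3]
    r=cv2.Rodrigues(np.array(c["rvec"],float))[0]; t=np.array(c["tvec"],float).ravel()
    return K,r.T,-r.T@t
def ray(cm,uv,z):
    K,Rm,C=cm; uv=np.atleast_2d(np.asarray(uv,float))
    d=(Rm@np.linalg.inv(K)@np.c_[uv,np.ones(len(uv))].T).T
    return C+d*((z-C[2])/d[:,2])[:,None]
def proj(cm,P):
    K,Rm,C=cm; q=(K@Rm.T@(np.atleast_2d(P)-C).T).T; return q[:,:2]/q[:,2:]
def cloud(cm,dep):
    K,Rm,C=cm; v,u=np.mgrid[:dep.shape[0],:dep.shape[1]]
    p=np.linalg.inv(K)@np.stack([u.ravel(),v.ravel(),np.ones(u.size)])*dep.ravel()
    return (Rm@p).T.reshape(*dep.shape,3)+C
E
python3 - <<'E'
from h import *
for n in("top","scene"):
    c=cam(n); im,d=optics.get_image(n); cv2.imwrite(f"pics/{n}0.png",im); np.save(f"pics/{n}0.npy",d)
    print(n,c[0].round(1).tolist(),c[1].round(3).tolist(),c[2].round(1),(d>0).mean())
s=arm.read_state();print(s)
E
```

```text
pics
top [[388.2, 0.0, 322.0], [0.0, 388.2, 199.1], [0.0, 0.0, 1.0]] [[-0.029, -0.995, 0.098], [-0.999, 0.03, 0.01], [-0.013, -0.098, -0.995]] [ 356.6   36.5 1189.4] 0.99609765625
scene [[365.1, 0.0, 318.3], [0.0, 365.1, 194.0], [0.0, 0.0, 1.0]] [[-0.568, 0.493, -0.66], [0.823, 0.315, -0.473], [-0.025, -0.811, -0.584]] [1097.5  491.9  613.3] 0.99202734375
{'clock': 0.1, 'joints': array([ 1.37454617e+00,  3.85497127e-01,  6.76949488e-03, -3.98062127e-04,
       -1.19400189e+00, -2.58611475e-01]), 'joint_vel': array([-0.00093065, -0.00218692,  0.00186672,  0.00210799, -0.00052602,
        0.00095577]), 'joint_efforts': array([-4.83111944e-04, -3.93321025e+01,  1.88928008e+01,  4.19789359e+00,
       -2.60408073e-03,  8.09000760e-07]), 'position': array([274.32535785, 560.94521732, 201.92870443]), 'ee_rot': array([ 9.74231870e-01, -2.25546657e-01, -1.54773718e-04,  9.71896109e-04]), 'contact_force': array([-0.17711238,  0.06917701, -0.46923269]), 'wrist_torque': array([-0.06803507, -0.00225269,  0.00373793]), 'gripper_width': 85.14270002760169}
```

View pics/top0.png

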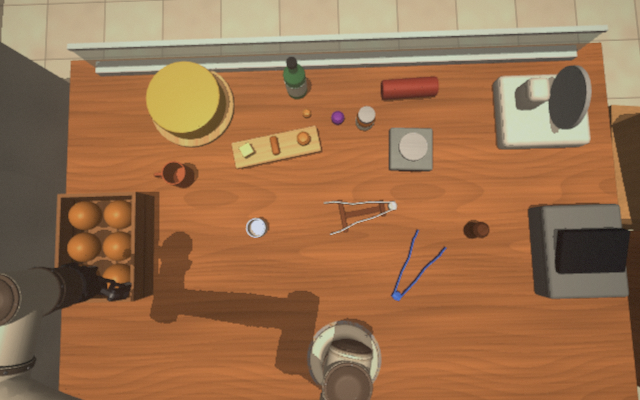

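View pics/scene0.png

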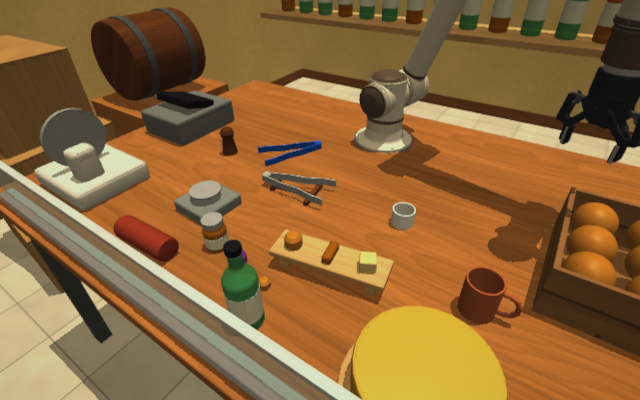

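Top view: dish (257,228), steel tongs with hinge at (392,206) and tips at about (327,203)/(332,233), scale pan (413,147), roll on the block (303,138). The look-alikes are the blue tongs, the purple ball and the small bun at (306,114). Now I'll measure.

```bash
python3 - <<'E'
from h import *
im=cv2.imread("pics/top0.png");d=np.load("pics/top0.npy");c=cam("top");P=cloud(c,d)
def box(u0,v0,u1,v1,z0,z1,name):
    m=np.zeros(d.shape,np.uint8);q=P[v0:v1,u0:u1,2];m[v0:v1,u0:u1]=((q>z0)&(q<z1))
    p=P[m>0]; print(name,len(p),"z",np.percentile(p[:,2],[5,50,95]).round(1),"ctr",p.mean(0).round(1))
    cs=max(cv2.findContours(m,0,1)[0],key=cv2.contourArea)
    return m,cs,p
print("table z", np.median(P[250:300,200:300,2]))
for a in [(235,205,280,250,30,70,"dish"),(390,125,435,170,54,75,"pan"),(385,120,440,175,25,45,"scalebody"),(293,125,315,150,62,100,"roll")]:
    m,cs,p=box(*a); (u,v),r=cv2.minEnclosingCircle(cs); z=np.median(p[:,2]);
    b=cs[:,0].min(0),cs[:,0].max(0); mid=(b[0]+b[1])/2
    print("  circ",(u,v,r),"->",ray(c,[u,v],{'dish':45,'pan':60,'scalebody':34,'roll':74}[a[-1]]).round(1), "r mm",r*(1189-z)/388)
m,cs,p=box(225,120,325,170,40,58,"riser"); r=cv2.minAreaRect(cs); print(r, ray(c,cv2.boxPoints(r),50).round(1).tolist(), ray(c,r[0],50))
m,cs,p=box(318,190,402,242,28,60,"tongs")
print(P[206,392],P[203,330],P[230,336])
big=cv2.resize(im[185:250,310:410],None,fx=7,fy=7,interpolation=cv2.INTER_NEAREST)
mm=cv2.resize(m[185:250,310:410]*255,None,fx=7,fy=7,interpolation=cv2.INTER_NEAREST)
cs,_=cv2.findContours(mm,0,1);cv2.drawContours(big,cs,-1,(0,255,0),1)
cv2.imwrite("pics/tongs0.png",big)
E
```

```text
table z 0.2543077208327986
dish 107 z [32.  44.2 49.3] ctr [390.8 247.9  43.1]
  circ (255.27049255371094, 227.87704467773438, 10.146069526672363) -> [[390.3 247.   45. ]] r mm 29.93702789437443
pan 618 z [57.2 60.9 64.4] ctr [ 615.7 -223.5   60.9]
  circ (412.4230651855469, 146.5, 14.157404899597168) -> [[ 615.9 -223.7   60. ]] r mm 41.16168908621735
scalebody 1199 z [29.6 34.5 38.5] ctr [ 610.8 -218.    34.4]
  circ (410.0, 149.0, 29.000099182128906) -> [[ 614.4 -222.    34. ]] r mm 86.29122387231848
roll 154 z [68.1 80.1 85.6] ctr [645.9  99.6  79.3]
  circ (302.3571472167969, 138.5, 7.016842365264893) -> [[646.9 100.1  74. ]] r mm 20.053603691381056
riser 1850 z [46.1 50.3 53.9] ctr [627.7 182.1  50.2]
((275.1684265136719, 147.17507934570312), (26.678356170654297, 86.78192138671875), 78.11134338378906) [[646.3, 319.1, 50.0], [692.8, 62.8, 50.0], [612.5, 48.6, 50.0], [566.4, 303.1, 50.0]] [[629.34089919 183.45860029  50.        ]]
tongs 267 z [32.3 38.2 42. ] ctr [433.6 -80.6  37.9]
[ 443.04018674 -158.56949541   40.94627606] [458.14915593  24.50912242  33.715658  ] [377.82729845   8.45352341   0.85848747]
```

View pics/tongs0.png

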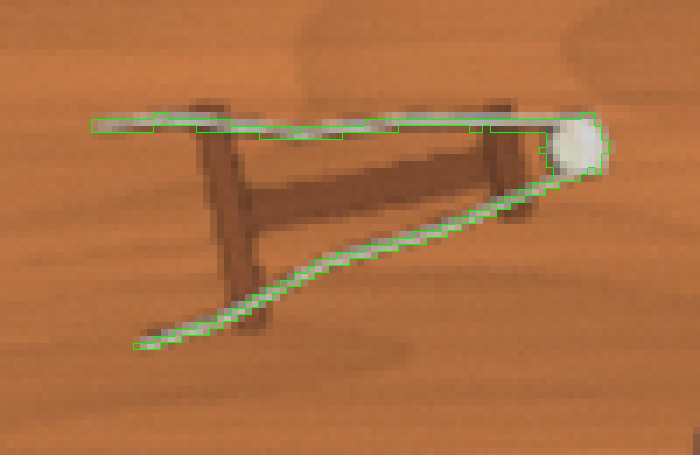

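```bash
cat >> h.py <<'E'
def plan(xyz,yaw=None):
    "delta in the tool's axes (cm) and turn (rad) to a TCP target; yaw = world yaw of tool x"
    s=arm.read_state(); Rm=R.from_quat(s["ee_rot"]).as_matrix(); d=Rm.T@(np.array(xyz)-s["position"])/10
    y0=np.arctan2(Rm[1,0],Rm[0,0]); t=0 if yaw is None else -((yaw-y0+np.pi)%(2*np.pi)-np.pi)
    print("t",round(s["clock"],2),"at",s["position"].round(1),"yaw",y0.round(3),"zaxis",Rm[:,2].round(3),"w",round(s["gripper_width"],1),"F",s["contact_force"].round(1),"j",s["joints"].round(2))
    print("  delta cm",d.round(2),"turn",round(t,3)," world dir of tool x,y",Rm[:2,0].round(3),Rm[:2,1].round(3))
E
python3 - <<'E'
from h import *
c=cam("top"); f=lambda u,v:(310+u/7-.5+.07,185+v/7-.5+.07)
t1,t2,hh,hc=[ray(c,f(*q),38)[0] for q in[(92,126),(134,347),(607,152),(578,147)]]
mid=(t1+t2)/2; ax=mid-hh; L=np.linalg.norm(ax[:2]); ax/=L
print("tips",t1.round(1),t2.round(1),"gap",np.linalg.norm(t1-t2),"hinge end",hh.round(1),hc.round(1),"L",L,"yaw",np.arctan2(ax[1],ax[0]))
perp=(t1-t2)[:2]; print("yaw from tips", np.arctan2(perp[1],perp[0])+np.pi/2)
o=mid-200*ax; print("origin",o.round(1),"grip",(o+90*ax).round(1), "grip from hinge",(hh+90*ax).round(1))
# rest yaw from crossbar ends (crop pixels), z=16
b=[ray(c,f(*q),16)[0] for q in[(210,108),(254,325),(500,108),(520,212)]]
for i in(0,2):
  e=b[i]-b[i+1]; print("bar len",np.linalg.norm(e),"yaw",np.arctan2(e[1],e[0])+np.pi/2, "mid",((b[i]+b[i+1])/2).round(1))
plan([390.5,247.5,90],-0.455)
E
```

```text
tips [459.7  46.2  38. ] [365.6  31.2  38. ] gap 95.288070560601 hinge end [ 442.  -171.7   38. ] [ 444.5 -159.5   38. ] L 212.46363239169514 yaw 1.7094809338161654
yaw from tips 1.728500542158953
origin [ 440.3 -159.4   38. ] grip [427.9 -70.2  38. ] grip from hinge [429.6 -82.6  38. ]
bar len 95.58208505331108 yaw 1.7363844414404013 mid [420.8 -12.9  16. ]
bar len 45.76159072821531 yaw 1.7160342430367417 mid [ 441.5 -133.7   16. ]
t 0.1 at [274.3 560.9 201.9] yaw -0.455 zaxis [-0.001 -0.002 -1.   ] w 85.1 F [-0.2  0.1 -0.5] j [ 1.37  0.39  0.01 -0.   -1.19 -0.26]
  delta cm [24.21 23.03 11.24] turn -0.0  world dir of tool x,y [ 0.898 -0.439] [-0.439 -0.898]
```

Call:
send_rows(
  steps=[
    [[2.7,2.6,0,0,1],[2.7,2.6,0,0,1],[2.7,2.6,0,0,1],[2.7,2.6,0,0,1],[2.6,2.5,1.5,0,1],[2.6,2.5,1.5,0,1],[2.6,2.5,1.5,0,1],[2.6,2.4,1.5,0,1],[2.6,2.4,1.5,0,1],[0.5,0.5,1.5,0,1]],
  ],
)

```text
clock: 0.93
position: [392.6, 235.1, 107.0]
ee_rot: [0.975, -0.222, -0.0, 0.0]
contact_force: [-0.7, -0.6, -0.9]
gripper_width: 85.3
```

```bash
python3 -c "
from h import *
plan([390.5,247.5,10],-0.455)
"
```

```text
t 0.93 at [392.6 235.1 107. ] yaw -0.447 zaxis [-0.    -0.001 -1.   ] w 85.3 F [-0.7 -0.6 -0.9] j [ 0.9   0.2  -0.52  0.   -0.84  0.23]
  delta cm [-0.72 -1.04  9.7 ] turn 0.008  world dir of tool x,y [ 0.902 -0.433] [-0.433 -0.902]
```

Call:
send_rows(
  steps=[
    [[-0.7,-1.0,1,0,1],[0,0,2,0,1],[0,0,2,0,1],[0,0,2,0,1],[0,0,1.5,0,1],[0,0,1,0,1],[0,0,0,0,1]],
  ],
)

```text
clock: 1.52
position: [388.8, 239.4, 4.4]
ee_rot: [0.974, -0.227, -0.002, 0.004]
contact_force: [-0.0, -0.8, -0.9]
gripper_width: 85.4
```

```bash
python3 -c "
from h import *
plan([390.5,247.5,10],-0.455)
"
```

```text
t 1.52 at [388.8 239.4   4.4] yaw -0.457 zaxis [-0.006 -0.006 -1.   ] w 85.4 F [-0.  -0.8 -0.9] j [ 0.91  0.37 -0.63 -0.   -0.57  0.21]
  delta cm [-0.2  -0.79 -0.56] turn -0.002  world dir of tool x,y [ 0.897 -0.441] [-0.441 -0.897]
```

Call:
send_rows(
  steps=[
    [[-0.2,-0.8,-0.5,0,1],[0,0,0,0,1],[0,0,0,0,0.6],[0,0,0,0,0.6],[0,0,0,0,0.6],[0,0,0,0,0.6],[0,0,0,0,0.6]],
  ],
)

```text
clock: 2.1
position: [393.8, 252.1, 14.7]
ee_rot: [0.974, -0.225, 0.001, -0.0]
contact_force: [-0.6, -0.8, 0.7]
gripper_width: 51.4
```

```bash
python3 -c "
from h import *
plan([390.5,247.5,10],-0.455)
"
```

```text
t 2.1 at [393.8 252.1  14.7] yaw -0.454 zaxis [ 0.001  0.    -1.   ] w 51.4 F [-0.6 -0.8  0.7] j [ 0.92  0.36 -0.61  0.   -0.6   0.2 ]
  delta cm [-0.1   0.56  0.47] turn 0.001  world dir of tool x,y [ 0.899 -0.439] [-0.439 -0.899]
```

```bash
python3 - <<'E'
from h import *
a,d=optics.get_image("wrist"); b,_=optics.get_image("scene")
cv2.imwrite("pics/w1.png",np.vstack([cv2.resize(a,None,fx=.9,fy=.9),cv2.resize(b[150:290,280:540],(576,310))[:240]]))
c=cam("wrist");P=cloud(c,d); np.save("pics/w1.npy",P)
plan([390.5,247.5,10])
E
```

```text
t 2.2 at [393.6 251.8  14.4] yaw -0.454 zaxis [ 0.001 -0.    -1.   ] w 51.2 F [0.2 0.4 0. ] j [ 0.92  0.36 -0.61  0.   -0.6   0.2 ]
  delta cm [-0.09  0.52  0.44] turn 0  world dir of tool x,y [ 0.899 -0.439] [-0.439 -0.899]
```

View pics/w1.png

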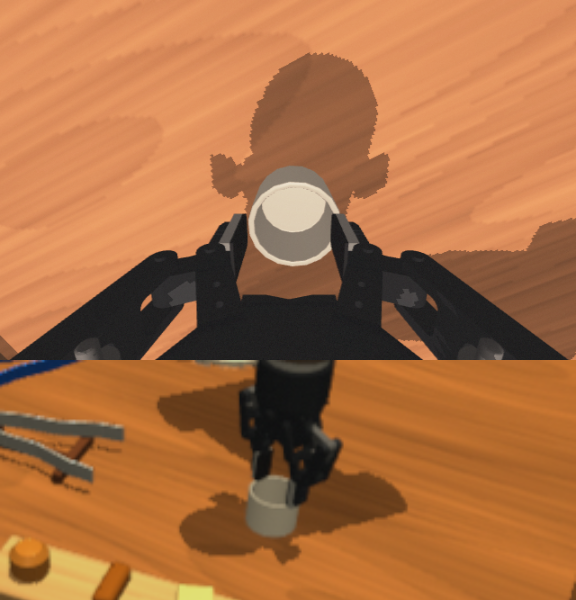

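The wrist view shows the pads closed behind the cup's middle. The cup's mouth, at about (293,224) in the crop, is off along tool x. I'll measure it.

```bash
python3 - <<'E'
from h import *
c=cam("wrist"); P=np.load("pics/w1.npy"); im,d=optics.get_image("wrist")
m=((P[...,2]>40)&(P[...,2]<50)).astype(np.uint8); m[:170]=0; m[320:]=0; m[:,:270]=0; m[:,382:]=0
hsv=cv2.cvtColor(im,cv2.COLOR_BGR2HSV); m&=((hsv[...,2]>190)&(hsv[...,1]<70)).astype(np.uint8)
k=max(cv2.findContours(m,0,1)[0],key=cv2.contourArea); e=cv2.fitEllipse(cv2.convexHull(k)); print(e)
q=ray(c,cv2.convexHull(k)[:,0],45); (x,y),r=cv2.minEnclosingCircle(q[:,:2].astype(np.float32)); print("wrist rim",x,y,r,"P mean z",P[m>0].mean(0))
b,d=optics.get_image("top"); ct=cam("top"); Q=cloud(ct,d); print("tool axes/hand-eye", optics.get_calibration("wrist")["hand_eye"])
b,d=optics.get_image("scene"); cs=cam("scene"); Q=cloud(cs,d)[190:235,385:420]; w=Q[(Q[...,2]>40)&(Q[...,2]<48)]; print("scene", w.mean(0), w.min(0),w.max(0))
plan([x,y,10])
E
```

```text
((326.3838806152344, 248.4285888671875), (93.31655883789062, 101.80573272705078), 88.74580383300781)
wrist rim 391.4934387207031 248.72439575195312 28.837514877319336 P mean z [396.54812626 250.56314307  46.18135472]
tool axes/hand-eye [[ 4.95824630e-05 -9.61174235e-01 -2.75942182e-01  6.96731239e+01]
 [ 9.99999392e-01 -2.56420681e-04  1.07286020e-03  3.16235871e-01]
 [-1.10196286e-03 -2.75942067e-01  9.61173637e-01 -1.72526195e+02]
 [ 0.00000000e+00  0.00000000e+00  0.00000000e+00  1.00000000e+00]]
scene [398.34853008 242.48050104  44.06321383] [361.81645093 219.73505378  40.13767652] [421.34993328 271.74886983  47.52231412]
t 2.35 at [393.3 251.4  13.9] yaw -0.455 zaxis [-0.    -0.001 -1.   ] w 51.2 F [0.3 0.1 0.3] j [ 0.92  0.36 -0.61  0.   -0.6   0.2 ]
  delta cm [-0.05  0.32  0.39] turn 0  world dir of tool x,y [ 0.898 -0.439] [-0.439 -0.898]
```

Call:
send_rows(
  steps=[
    [[0,0,0,0,0.5],[0,0,0,0,0.5],[0,0,0,0,0.5]],
  ],
)

```text
clock: 2.6
position: [394.4, 252.5, 15.0]
ee_rot: [0.974, -0.225, 0.001, -0.0]
contact_force: [-0.6, -0.5, -0.7]
gripper_width: 43.2
```

```bash
python3 - <<'E'
from h import *
plan([391,248,10])
a,d=optics.get_image("wrist"); c=cam("wrist"); P=cloud(c,d)
q=P[200:330,230:420]; h=cv2.cvtColor(a,cv2.COLOR_BGR2HSV)[200:330,230:420]
dark=(h[...,2]<110)&(q[...,2]<110)
s=arm.read_state(); Rm=R.from_quat(s["ee_rot"]).as_matrix(); T=(q-s["position"])@Rm
for nm,sel in(("left",np.s_[:, :95]),("right",np.s_[:,95:])):
    t=T[sel][dark[sel]]; z=t[:,2]
    print(nm,len(t))
    for lo in range(-80,5,10):
        k=t[(z>=lo)&(z<lo+10)]
        if len(k): print(lo,len(k),"x",k[:,0].min().round(),k[:,0].max().round(),"y",k[:,1].min().round(1),k[:,1].max().round(1))
E
```

```text
t 2.6 at [394.4 252.5  15. ] yaw -0.453 zaxis [ 0.002  0.    -1.   ] w 43.2 F [-0.6 -0.5 -0.7] j [ 0.92  0.36 -0.61  0.   -0.6   0.2 ]
  delta cm [-0.11  0.56  0.5 ] turn 0  world dir of tool x,y [ 0.899 -0.438] [-0.438 -0.899]
left 2304
-80 393 x -9.0 14.0 y -34.6 -20.8
-70 526 x -12.0 12.0 y -34.4 -20.8
-60 404 x -12.0 12.0 y -34.4 -20.8
-50 308 x -12.0 12.0 y -34.4 -20.7
-40 123 x -11.0 11.0 y -32.9 -20.8
right 2553
-80 469 x -9.0 14.0 y 21.6 40.0
-70 522 x -11.0 12.0 y 21.4 34.9
-60 399 x -11.0 12.0 y 21.5 35.2
-50 318 x -11.0 12.0 y 21.4 35.2
-40 131 x -17.0 12.0 y 21.4 33.1
-30 1 x -17.0 -17.0 y 23.2 23.2
-10 3 x -12.0 -11.0 y 26.0 26.3
```

```bash
python3 - <<'E'
from h import *
a,d=optics.get_image("wrist"); c=cam("wrist"); P=cloud(c,d)
s=arm.read_state(); Rm=R.from_quat(s["ee_rot"]).as_matrix(); T=(P-s["position"])@Rm
print("table z", np.median(P[20:80,20:100,2]), np.median(P[20:80,540:620,2]))
for v in range(225,300,6):
    r=T[v,262:275]; print(v, T[v,264].round(0), T[v,270].round(0),T[v,276].round(0), a[v,270])
E
```

```text
table z 1.21832800129539 1.5827796875542077
225 [ -2. -40.  13.] [ -3. -36.  15.] [ -2. -31.  13.] [ 96 148 226]
231 [ -7. -40.  14.] [ -7. -36.  14.] [ -7. -32.  14.] [ 98 151 230]
237 [-11. -40.  12.] [ 11. -26. -37.] [ 11. -23. -38.] [84 89 96]
243 [-16. -41.  13.] [ 11. -25. -45.] [ 11. -22. -45.] [83 87 94]
249 [ 11. -26. -52.] [ 11. -24. -52.] [ 10. -21. -50.] [85 91 97]
255 [ 11. -25. -57.] [ 11. -23. -58.] [  8. -21. -52.] [75 79 84]
261 [ 10. -24. -63.] [ 11. -22. -63.] [  5. -21. -52.] [27 30 28]
267 [ 11. -23. -69.] [ 10. -21. -67.] [  3. -21. -54.] [27 22 26]
273 [  8. -23. -69.] [  8. -21. -69.] [ -1. -21. -54.] [34 36 37]
279 [  7. -23. -72.] [  5. -21. -68.] [ -3. -21. -55.] [35 37 40]
285 [  6. -22. -74.] [  3. -21. -70.] [ -7. -21. -55.] [36 38 40]
291 [ 12. -20. -87.] [ -0. -21. -69.] [ -9. -21. -57.] [45 46 49]
297 [ 17. -17. -98.] [ -3. -21. -69.] [-62. -34.  14.] [47 47 50]
```

```bash
python3 - <<'E'
from h import *
for n in("scene","top"):
    a,d=optics.get_image(n); c=cam(n); P=cloud(c,d); v=cv2.cvtColor(a,cv2.COLOR_BGR2HSV)[...,2]
    m=(v<90)&(abs(P[...,0]-392)<70)&(abs(P[...,1]-250)<70)&(P[...,2]>12)&(P[...,2]<200)
    z=P[m]; print(n,len(z), np.histogram(z[:,2],range(10,120,10))); 
    if n=="scene": cv2.imwrite("pics/s2.png",cv2.resize(a[120:250,340:480],None,fx=5,fy=4.5,interpolation=2))
plan([391,248,10])
E
```

```text
scene 1534 (array([  0,   0,   3,  12,  50,  59,  60,  47, 110,  92]), array([ 10,  20,  30,  40,  50,  60,  70,  80,  90, 100, 110]))
top 115 (array([0, 0, 0, 2, 0, 0, 0, 2, 8, 5]), array([ 10,  20,  30,  40,  50,  60,  70,  80,  90, 100, 110]))
t 2.8 at [394.3 252.4  14.8] yaw -0.453 zaxis [ 0.002  0.    -1.   ] w 42.4 F [ 0.8  1.2 -0. ] j [ 0.92  0.36 -0.61  0.   -0.6   0.2 ]
  delta cm [-0.11  0.54  0.48] turn 0  world dir of tool x,y [ 0.899 -0.438] [-0.438 -0.899]
```

View pics/s2.png

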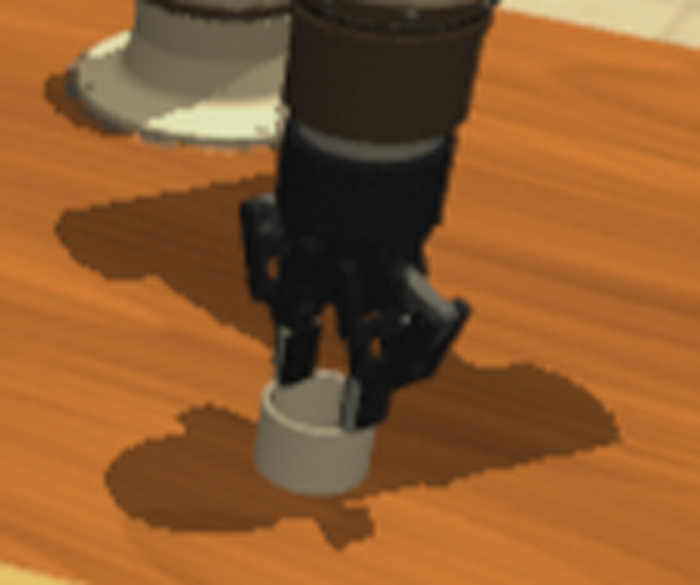

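The scene and wrist depth agree: the finger ends sit about 33 mm behind the reported TCP, at z ≈ 47, just above the rim. The dish hasn't been touched. I'll reopen, re-centre and go lower, using the measured finger end.

Call:
send_rows(
  steps=[
    [[-0.1,0.4,-0.3,0,1],[0,0,0,0,1],[0,0,0,0,1],[0,0,0,0,1],[0,0,0,0,1],[0,0,0,0,1]],
  ],
)

```text
clock: 3.3
position: [390.7, 247.9, 17.5]
ee_rot: [0.974, -0.225, 0.0, 0.001]
contact_force: [-0.7, 0.2, -0.0]
gripper_width: 85.6
```

```bash
cat >> h.py <<'E'
def tips():
    "finger end in tool z and pad inner y from wrist depth"
    a,d=optics.get_image("wrist"); P=cloud(cam("wrist"),d); s=arm.read_state(); Rm=R.from_quat(s["ee_rot"]).as_matrix(); T=(P-s["position"])@Rm
    for sg in(-1,1):
        k=T[(np.sign(T[...,1])==sg)&(abs(T[...,0]-11)<3)&(abs(T[...,1])<60)&(T[...,2]<-15)&(T[...,2]>-70)&(d>0)]
        print("finger",sg,len(k),"end z",np.percentile(k[:,2],98).round(1) if len(k) else None,"inner y",np.percentile(abs(k[:,1]),3).round(1) if len(k) else None)
E
python3 -c "
from h import *
tips()
plan([391.5,248.7,-27],-0.455)
"
```

```text
finger -1 554 end z -27.9 inner y 24.5
finger 1 549 end z -28.0 inner y 22.3
t 3.35 at [390.7 248.   17.5] yaw -0.454 zaxis [ 0.    -0.001 -1.   ] w 85.1 F [ 0.2  0.2 -0.6] j [ 0.92  0.35 -0.62  0.   -0.6   0.2 ]
  delta cm [ 0.04 -0.11  4.45] turn 0.001  world dir of tool x,y [ 0.899 -0.438] [-0.438 -0.899]
```

Call:
send_rows(
  steps=[
    [[0,-0.1,1,0,1],[0,0,1,0,1],[0,0,1,0,1],[0,0,0,0,1],[0,0,0,0,1]],
  ],
)

```text
clock: 3.77
position: [392.0, 249.8, -12.8]
ee_rot: [0.974, -0.225, 0.001, -0.0]
contact_force: [0.8, -0.1, 1.2]
gripper_width: 85.7
```

```bash
python3 -c "
from h import *
plan([391.5,248.7,-27],-0.455)
"
```

```text
t 3.77 at [392.  249.8 -12.8] yaw -0.453 zaxis [ 0.002  0.    -1.   ] w 85.7 F [ 0.8 -0.1  1.2] j [ 0.92  0.41 -0.64  0.   -0.52  0.2 ]
  delta cm [-0.    0.13  1.42] turn 0.002  world dir of tool x,y [ 0.899 -0.438] [-0.438 -0.899]
```

Call:
send_rows(
  steps=[
    [[0,0.1,0.7,0,1],[0,0,0.6,0,1],[0,0,0,0,1],[0,0,0,0,0.5],[0,0,0,0,0.5],[0,0,0,0,0.5],[0,0,0,0,0.5],[0,0,0,0,0.5]],
  ],
)

```text
clock: 4.43
position: [392.4, 249.8, -25.1]
ee_rot: [0.974, -0.224, 0.002, -0.002]
contact_force: [-0.0, -0.7, -1.2]
gripper_width: 56.8
```

```bash
python3 -c "
from h import *
plan([391.5,248.7,-27],-0.455)
"
```

```text
t 4.43 at [392.4 249.8 -25.1] yaw -0.453 zaxis [ 0.004  0.002 -1.   ] w 56.8 F [-0.  -0.7 -1.2] j [ 0.92  0.43 -0.65  0.   -0.48  0.2 ]
  delta cm [-0.04  0.14  0.19] turn 0.002  world dir of tool x,y [ 0.899 -0.437] [-0.437 -0.899]
```

Call:
send_rows(
  steps=[
    [[0,0,-2,0,0.5],[0,0,-3,0,0.5],[0,0,-3.5,0,0.5],[1.5,1.2,-3,0,0.5],[2.8,2.2,-1.5,0,0.5],[2.9,2.3,0,0,0.5],[2.9,2.3,0,0,0.5],[2.9,2.3,0,0,0.5],[2.9,2.3,0,0,0.5],[2.9,2.3,0,0,0.5]],
  ],
)

```text
clock: 5.27
position: [499.3, 30.2, 113.7]
ee_rot: [0.976, -0.218, 0.004, -0.002]
contact_force: [1.0, 1.4, -0.6]
gripper_width: 56.9
```

```bash
python3 -c "
from h import *
plan([616,-223.5,100],-0.455)
"
```

```text
t 5.27 at [499.3  30.2 113.7] yaw -0.439 zaxis [ 0.01   0.003 -1.   ] w 56.9 F [ 1.   1.4 -0.6] j [ 0.39  0.26 -0.43  0.   -0.87  0.74]
  delta cm [21.34 18.01  1.41] turn 0.016  world dir of tool x,y [ 0.905 -0.425] [-0.425 -0.905]
```

Call:
send_rows(
  steps=[
    [[2.8,2.4,0,0,0.5],[2.8,2.4,0,0,0.5],[2.8,2.4,0,0,0.5],[2.8,2.4,0,0,0.5],[2.8,2.4,0,0,0.5],[2.8,2.4,0,0,0.5],[1.5,1.2,0,0,0.5],[0.5,0.4,0,0,0.5],[0,0,0,0,0.5],[0,0,0,0,0.5]],
  ],
)

```text
clock: 6.1
position: [602.3, -213.6, 108.8]
ee_rot: [0.975, -0.223, 0.001, -0.003]
contact_force: [0.2, 0.8, -0.0]
gripper_width: 56.8
```

```bash
python3 - <<'E'
from h import *
plan([616,-223.5,38],-0.455)
a,d=optics.get_image("scene"); c=cam("scene")
a2,d2=optics.get_image("wrist"); c2=cam("wrist"); P=cloud(c2,d2); cv2.imwrite("pics/w3.png",a2)
s=arm.read_state(); Rm=R.from_quat(s["ee_rot"]).as_matrix(); T=(P-s["position"])@Rm
h=cv2.cvtColor(a2,cv2.COLOR_BGR2HSV)
m=((h[...,1]<70)&(h[...,2]>140)&(T[...,2]<-10)&(T[...,2]>-30)).astype(np.uint8)
k=max(cv2.findContours(m,0,1)[0],key=cv2.contourArea); q=T[k[:,0,1],k[:,0,0]]; print("rim in tool", q.mean(0), q.min(0),q.max(0))
E
```

```text
t 6.1 at [ 602.3 -213.6  108.8] yaw -0.451 zaxis [ 0.004  0.006 -1.   ] w 56.8 F [ 0.2  0.8 -0. ] j [-0.09  0.48 -0.08 -0.01 -1.    1.22]
  delta cm [1.66 0.35 7.08] turn 0.004  world dir of tool x,y [ 0.9   -0.436] [-0.436 -0.9  ]
rim in tool [ -6.53119875 -11.90943066 -29.93980613] [ -6.53119875 -11.90943066 -29.93980613] [ -6.53119875 -11.90943066 -29.93980613]
```

Call:
send_rows(
  steps=[
    [[1.6,0.3,1,0,0.5],[0,0,1.5,0,0.5],[0,0,1.5,0,0.5],[0,0,1,0,0.5],[0,0,0,0,0.5],[0,0,0,0,0.5]],
  ],
)

```text
clock: 6.7
position: [615.8, -213.7, 61.1]
ee_rot: [0.976, -0.217, 0.003, -0.004]
contact_force: [-1.0, -0.0, -1.0]
gripper_width: 56.5
```

```bash
python3 - <<'E'
from h import *
plan([616,-223.5,38],-0.455)
a2,d2=optics.get_image("wrist"); c2=cam("wrist"); P=cloud(c2,d2); cv2.imwrite("pics/w4.png",a2)
h=cv2.cvtColor(a2,cv2.COLOR_BGR2HSV); s=arm.read_state(); Rm=R.from_quat(s["ee_rot"]).as_matrix(); T=(P-s["position"])@Rm
m=((h[...,1]<70)&(h[...,2]>130)&(abs(T[...,2]+70)<8)).astype(np.uint8); print(m.sum(),"rim in tool",T[m>0].mean(0).round(1),np.percentile(T[m>0],[2,98],axis=0).round(1).tolist())
E
```

```text
t 6.7 at [ 615.8 -213.7   61.1] yaw -0.438 zaxis [ 0.008  0.006 -1.   ] w 56.5 F [-1. -0. -1.] j [-0.09  0.55 -0.1  -0.01 -0.92  1.23]
  delta cm [0.42 0.9  2.31] turn 0.017  world dir of tool x,y [ 0.906 -0.424] [-0.424 -0.906]
4706 rim in tool [  6.9   0.6 -69.3] [[-23.8, -27.2, -72.8], [29.1, 28.0, -62.3]]
```

View pics/w4.png

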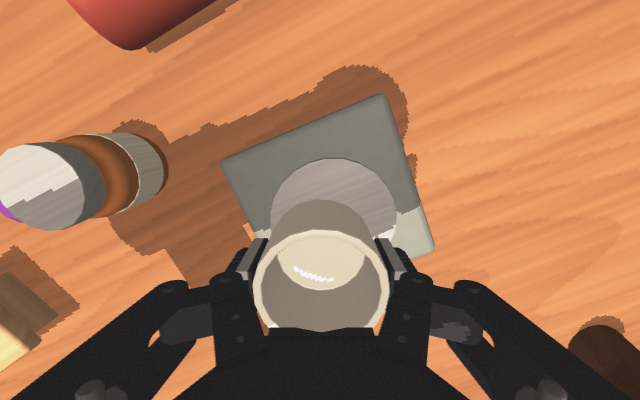

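The dish is held square in the pads, with the rim centred at about (321,285) and the pan just beyond it at (335,215). I'll lower it onto the pan.

Call:
send_rows(
  steps=[
    [[0.4,0.9,0,0,0.5],[0,0,0.8,0,0.5],[0,0,0.7,0,0.5],[0,0,0,0,0.5],[0,0,0,0,0.5]],
  ],
)

```text
clock: 7.17
position: [617.3, -224.2, 48.2]
ee_rot: [0.976, -0.217, 0.006, -0.004]
contact_force: [0.4, 0.5, -1.7]
gripper_width: 56.6
```

```bash
python3 -c "
from h import *
plan([616,-223.5,36],-0.455)
"
```

```text
t 7.17 at [ 617.3 -224.2   48.2] yaw -0.437 zaxis [ 0.013  0.005 -1.   ] w 56.6 F [ 0.4  0.5 -1.7] j [-0.11  0.57 -0.1  -0.01 -0.89  1.25]
  delta cm [-0.16  0.    1.21] turn 0.018  world dir of tool x,y [ 0.906 -0.423] [-0.423 -0.906]
```

Call:
send_rows(
  steps=[
    [[0,0,0.6,0,0.5],[0,0,0.4,0,0.5],[0,0,0,0,0.5],[0,0,0.15,0,0.5],[0,0,0,0,0.5]],
  ],
)

```text
clock: 7.58
position: [617.3, -224.4, 35.1]
ee_rot: [0.976, -0.217, 0.006, -0.004]
contact_force: [-0.2, -0.4, -1.7]
gripper_width: 56.9
```

Call:
send_rows(
  steps=[
    [[0,0,0.15,0,0.5],[0,0,0,0,0.5]],
  ],
)

```text
clock: 7.75
position: [618.0, -224.5, 35.3]
ee_rot: [0.976, -0.216, 0.006, -0.003]
contact_force: [-0.1, -0.4, -0.7]
gripper_width: 56.9
```

Call:
send_rows(
  steps=[
    [[0,0,0.2,0,0.5],[0,0,0.1,0,0.5]],
  ],
)

```text
clock: 7.92
position: [618.6, -224.7, 34.8]
ee_rot: [0.976, -0.216, 0.007, -0.003]
contact_force: [-2.4, 2.1, 4.3]
gripper_width: 56.9
```

Call:
send_rows(
  steps=[
    [[0,0,0,0,0.75],[0,0,0,0,0.75],[0,0,0,0,1],[0,0,0,0,1],[0,0,0,0,1],[0,0,-1.5,0,1],[0,0,-2.5,0,1],[0,0,-3,0,1],[0,0,-3,0,1],[0,0,-2,0,1]],
  ],
)

```text
clock: 8.75
position: [613.2, -224.6, 150.7]
ee_rot: [0.976, -0.216, -0.0, -0.003]
contact_force: [-0.2, 0.2, 0.2]
gripper_width: 85.4
```

```bash
python3 - <<'E'
from h import *
c=cam("wrist"); a,d=optics.get_image("wrist"); P=cloud(c,d); h=cv2.cvtColor(a,cv2.COLOR_BGR2HSV)
m=((P[...,2]>100)&(P[...,2]<110)&(np.hypot(P[...,0]-616,P[...,1]+223)<50)).astype(np.uint8)
k=max(cv2.findContours(m,0,1)[0],key=cv2.contourArea); q=P[k[:,0,1],k[:,0,0]]; print("rim",cv2.minEnclosingCircle(q[:,:2].astype(np.float32)),q[:,2].mean(),np.linalg.lstsq(np.c_[q[:,:2],np.ones(len(q))],q[:,2],rcond=None)[0])
m=((P[...,2]>57)&(P[...,2]<64)&(np.hypot(P[...,0]-616,P[...,1]+223)<50)).astype(np.uint8); p=P[m>0]
print("pan pts",len(p),p[:,:2].min(0),p[:,:2].max(0))
plan([430,-72,120],1.73-np.pi)
E
```

```text
rim ((618.3583984375, -225.40719604492188), 28.910802841186523) 105.37332436950399 [-5.90376193e-02  2.95351617e-02  1.48593396e+02]
pan pts 1765 [ 580.708371  -265.2661263] [ 659.39404653 -181.98205924]
t 8.8 at [ 615.5 -225.4  155.2] yaw -0.436 zaxis [ 0.008  0.003 -1.   ] w 85.7 F [ 1.5 -0.5  3.6] j [-0.11  0.47  0.02 -0.   -1.11  1.24]
  delta cm [-23.31  -6.05   3.41] turn 0.976  world dir of tool x,y [ 0.907 -0.422] [-0.422 -0.907]
```

Call:
send_rows(
  steps=[
    [[-3.3,-0.9,0.5,0,1],[-3.3,-0.9,0.5,0,1],[-3.3,-0.9,0.5,0,1],[-3.3,-0.9,0.5,0,1],[-3.3,-0.8,0.5,0,1],[-3.3,-0.8,0.5,0,1],[-3.0,-0.8,0,0,1],[-0.5,0,0,0,1],[0,0,0,0.1,1],[0,0,0,0.1,1]],
  ],
)

```text
clock: 9.63
position: [423.2, -69.0, 121.1]
ee_rot: [0.949, -0.317, 0.008, -0.004]
contact_force: [0.4, 0.7, 0.1]
gripper_width: 85.1
```

Call:
send_rows(
  steps=[
    [[0,0,0,0.12,1],[0,0,0,0.12,1],[0,0,0,0.12,1],[0,0,0,0.12,1],[0,0,0,0.12,1],[0,0,0,0.12,1],[0,0,0,0.06,1],[0,0,0,0,1],[0,0,0,0,1]],
  ],
)

```text
clock: 10.38
position: [425.3, -69.1, 121.5]
ee_rot: [0.745, -0.667, 0.008, -0.009]
contact_force: [0.2, -0.2, 0.4]
gripper_width: 85.5
```

```bash
python3 - <<'E'
from h import *
plan([430,-72,90],1.73-np.pi)
a,d=optics.get_image("wrist"); c=cam("wrist"); cv2.imwrite("pics/w5.png",a); P=cloud(c,d); np.save("pics/w5.npy",P)
import pickle; pickle.dump((a,d,c),open("pics/w5.pkl","wb"))
E
```

```text
t 10.38 at [425.3 -69.1 121.5] yaw -1.46 zaxis [ 0.023  0.002 -1.   ] w 85.5 F [ 0.2 -0.2  0.4] j [ 0.22  0.13 -0.58  0.   -0.84 -0.11]
  delta cm [ 0.34 -0.37  3.16] turn -0.049  world dir of tool x,y [ 0.11  -0.994] [-0.994 -0.11 ]
```

View pics/w5.png

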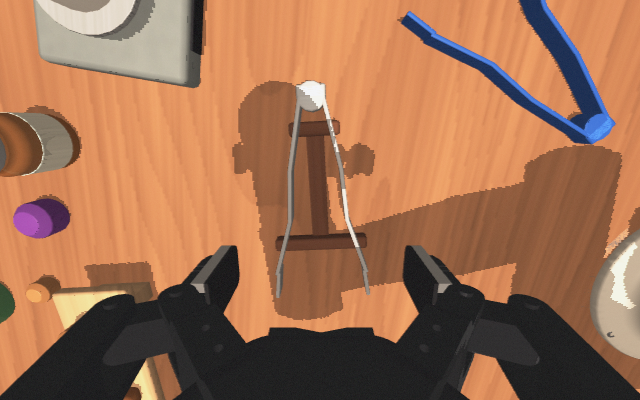

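```bash
python3 - <<'E'
from h import *
import pickle; a,d,c=pickle.load(open("pics/w5.pkl","rb")); P=cloud(c,d)
m=((P[...,2]>27)&(P[...,2]<50)).astype(np.uint8); m[:70]=0; m[305:]=0; m[:,:255]=0; m[:,385:]=0
p=P[m>0]; ax=None
print(len(p)); 
# per-slice midline
g0=np.array([431,-72.]); 
for y in(1.68,1.74): pass
yaw=1.73
for it in range(4):
    u=np.array([np.cos(yaw),np.sin(yaw)]); n=np.array([-u[1],u[0]])
    s=(p[:,:2]-g0)@u; w=(p[:,:2]-g0)@n
    mids=[]
    for t in range(-55,105,10):
        k=w[(s>=t)&(s<t+10)]
        if len(k)>5:
            l,r=np.median(k[k>k.mean()]),np.median(k[k<k.mean()]); mids.append((t+5,(l+r)/2,l-r))
    mm=np.array(mids); k=np.polyfit(mm[:,0],mm[:,1],1); yaw+=np.arctan(k[0]); g0=g0+n*k[1]
print("yaw",yaw,"axis pt",g0,"s range",s.min(),s.max()); print(mm.round(1).tolist())
f=lambda u,v,z:ray(c,[u,v],z)[0][:2]
t1,t2=f(278,296,38),f(369,293,38); b1=(f(277,243,16)+f(366,240,16))/2; b2=(f(290,128,16)+f(340,127,16))/2
print("tips",t1,t2,np.linalg.norm(t1-t2),"mid-110u",(t1+t2)/2-110*u); print("bars",b1,b2,np.linalg.norm(b1-b2),"yaw",np.arctan2(*(b1-b2)[::-1]),"grip",b2+(b1-b2)*62/122)
E
```

```text
2696
yaw 1.7346643839003655 axis pt [431.00167387 -71.99962169] s range -100.53082308795634 111.30544719433595
[[-50.0, -0.1, 35.7], [-40.0, -0.0, 40.1], [-30.0, 0.1, 44.4], [-20.0, 0.0, 47.7], [-10.0, -0.2, 49.5], [0.0, -0.2, 50.9], [10.0, 0.3, 52.6], [20.0, 0.2, 54.2], [30.0, 0.1, 58.0], [40.0, -0.2, 64.1], [50.0, 0.0, 70.7], [60.0, -0.1, 76.9], [70.0, 0.1, 83.8], [80.0, -0.1, 88.1], [90.0, 0.1, 89.5], [100.0, -0.1, 92.0]]
tips [459.87795762  44.81331281] [364.4605011   29.08326364] 96.7053538154943 mid-110u [430.11415695 -71.57811213]
bars [420.35209604 -13.55775215] [ 439.74071158 -132.0483447 ] 120.06639386982003 yaw 1.7329889615949976 grip [429.88748073 -71.83181406]
```

```bash
python3 - <<'E'
from h import *
tips()
plan([430.5,-72,60],1.735-np.pi)
E
```

```text
finger -1 497 end z -46.4 inner y 42.3
finger 1 484 end z -46.3 inner y 42.6
t 10.48 at [425.2 -69.1 121.5] yaw -1.46 zaxis [ 0.023  0.002 -1.   ] w 85.5 F [-0.7 -0.3  0. ] j [ 0.22  0.13 -0.58  0.   -0.84 -0.11]
  delta cm [ 0.34 -0.35  6.16] turn -0.054  world dir of tool x,y [ 0.11  -0.994] [-0.994 -0.11 ]
```

Call:
send_rows(
  steps=[
    [[0.3,-0.4,1,-0.05,1],[0,0,2,0,1],[0,0,2,0,1],[0,0,2,0,1],[0,0,1,0,1],[0,0,0,0,1],[0,0,0,0,1]],
  ],
)

```text
clock: 11.07
position: [434.8, -71.5, 40.3]
ee_rot: [0.765, -0.644, 0.011, -0.011]
contact_force: [0.0, 0.3, 1.0]
gripper_width: 85.1
```

```bash
python3 - <<'E'
from h import *
plan([430.5,-72,-29],1.735-np.pi)
E
```

```text
t 11.07 at [434.8 -71.5  40.3] yaw -1.399 zaxis [ 0.03   0.003 -1.   ] w 85.1 F [0.  0.3 1. ] j [ 0.21  0.27 -0.67  0.01 -0.6  -0.04]
  delta cm [-0.04  0.65  6.91] turn 0.007  world dir of tool x,y [ 0.171 -0.985] [-0.985 -0.171]
```

Call:
send_rows(
  steps=[
    [[0,0.6,0.5,0,1],[0,0,1,0,1],[0,0,1,0,1],[0,0,1,0,1],[0,0,1,0,1],[0,0,0.8,0,1],[0,0,0.7,0,1],[0,0,0,0,1],[0,0,0,0,1]],
  ],
)

```text
clock: 11.82
position: [434.2, -71.8, -16.7]
ee_rot: [0.766, -0.642, 0.016, -0.017]
contact_force: [0.0, -0.4, 0.4]
gripper_width: 85.4
```

```bash
python3 - <<'E'
from h import *
plan([430.5,-72,-29],1.735-np.pi)
E
```

```text
t 11.82 at [434.2 -71.8 -16.7] yaw -1.395 zaxis [ 0.045  0.006 -0.999] w 85.4 F [ 0.  -0.4  0.4] j [ 0.21  0.37 -0.74  0.01 -0.41 -0.04]
  delta cm [-0.04  0.43  1.21] turn 0.011  world dir of tool x,y [ 0.174 -0.985] [-0.984 -0.174]
```

Call:
send_rows(
  steps=[
    [[0,0.1,0.6,0,1],[0,0,0.5,0,1],[0,0,0.2,0,1],[0,0,0,0,1],[0,0,0,0,0.57],[0,0,0,0,0.57],[0,0,0,0,0.57],[0,0,0,0,0.57],[0,0,0,0,0.57]],
  ],
)

```text
clock: 12.57
position: [436.9, -71.4, -27.5]
ee_rot: [0.767, -0.641, 0.018, -0.019]
contact_force: [0.6, -0.3, -1.1]
gripper_width: 49.0
```

```bash
python3 - <<'E'
from h import *
plan([430.5,-72,-29],1.735-np.pi)
E
```

```text
t 12.57 at [436.9 -71.4 -27.5] yaw -1.393 zaxis [ 0.053  0.007 -0.999] w 49.0 F [ 0.6 -0.3 -1.1] j [ 0.21  0.4  -0.75  0.01 -0.37 -0.05]
  delta cm [-0.05  0.64  0.11] turn 0.014  world dir of tool x,y [ 0.177 -0.984] [-0.983 -0.177]
```

Call:
send_rows(
  steps=[
    [[0,0,0,0,0.54],[0,0,0,0,0.54],[0,0,-0.5,0,0.54],[0,0,-1,0,0.54],[0,0,-1.5,0,0.54],[0,0,-2,0,0.54],[0,0,-2,0,0.54],[0,0,0,0,0.54],[0,0,0,0,0.54]],
  ],
)

```text
clock: 13.32
position: [429.7, -72.3, 44.3]
ee_rot: [0.766, -0.642, 0.016, -0.017]
contact_force: [0.4, 0.4, -2.0]
gripper_width: 46.6
```

```bash
cat >> h.py <<'E'
def mouth(v=True,name=None):
    "tongs points in the tool frame from wrist depth"
    a,d=optics.get_image("wrist"); P=cloud(cam("wrist"),d); s=arm.read_state(); Rm=R.from_quat(s["ee_rot"]).as_matrix(); T=(P-s["position"])@Rm
    if name: cv2.imwrite(f"pics/{name}.png",a)
    return a,P,T,s
E
python3 - <<'E'
from h import *
a,P,T,s=mouth(name="w6")
plan([550,80,60])
m=(abs(T[...,1])<50)&(T[...,2]<-30)&(T[...,2]>-95)&(abs(T[...,0])>18)
for lo in range(-120,110,10):
    k=T[m&(T[...,0]>=lo)&(T[...,0]<lo+10)]
    if len(k)>8:
        for sg in(-1,1):
            q=k[np.sign(k[:,1])==sg]
            if len(q)>4: print(lo+5,sg,len(q),"y",np.median(q[:,1]).round(1),"ztop",np.percentile(q[:,2],8).round(1),"zbot",np.percentile(q[:,2],92).round(1))
E
```

```text
t 13.37 at [430.  -72.4  44.2] yaw -1.395 zaxis [ 0.046  0.006 -0.999] w 46.1 F [-0.1  0.4 -1.2] j [ 0.21  0.25 -0.69  0.01 -0.59 -0.04]
  delta cm [-12.89 -14.54  -0.94] turn 0  world dir of tool x,y [ 0.175 -0.985] [-0.983 -0.175]
-25 -1 67 y -19.6 ztop -63.5 zbot -48.3
-25 1 49 y 19.8 ztop -63.3 zbot -50.9
-15 -1 51 y -20.2 ztop -67.2 zbot -51.6
-15 1 34 y 19.8 ztop -67.9 zbot -51.1
15 -1 68 y -18.9 ztop -66.6 zbot -51.4
15 1 67 y 19.5 ztop -67.8 zbot -51.5
25 -1 336 y -18.5 ztop -66.7 zbot -50.8
25 1 306 y 19.4 ztop -67.9 zbot -52.7
35 -1 345 y -17.0 ztop -66.5 zbot -50.6
35 1 319 y 18.2 ztop -67.6 zbot -53.3
45 -1 378 y -15.4 ztop -66.5 zbot -50.6
45 1 341 y 16.7 ztop -67.5 zbot -53.7
55 -1 396 y -13.7 ztop -66.4 zbot -50.4
55 1 364 y 15.1 ztop -67.3 zbot -52.9
65 -1 438 y -12.0 ztop -66.2 zbot -50.7
65 1 395 y 13.7 ztop -67.0 zbot -53.7
75 -1 675 y -9.3 ztop -66.2 zbot -51.4
75 1 737 y 10.9 ztop -66.7 zbot -53.1
85 -1 994 y -6.0 ztop -66.4 zbot -64.5
85 1 1190 y 6.8 ztop -66.8 zbot -64.8
95 -1 937 y -5.5 ztop -66.3 zbot -64.2
95 1 1157 y 6.2 ztop -66.6 zbot -64.6
105 -1 21 y -1.7 ztop -65.4 zbot -63.6
105 1 34 y 2.4 ztop -65.8 zbot -63.9
```

View pics/w6.png

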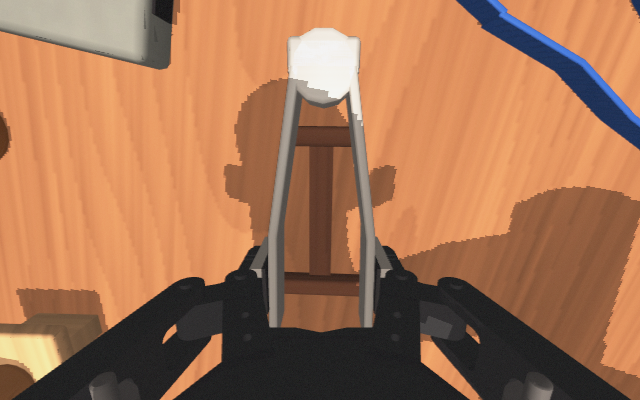

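Tongs are lifted level in the hand: hinge (323,65), blades between the pads. Next I'll raise them and turn the tips toward the serving block.

Call:
send_rows(
  steps=[
    [[0,0,-2.5,0,0.54],[0,0,-2.5,0,0.54],[0,0,-1.5,0.1,0.54],[0,0,0,0.12,0.54],[0,0,0,0.12,0.54],[0,0,0,0.12,0.54],[0,0,0,0.12,0.54],[0,0,0,0.12,0.54],[0,0,0,0.12,0.54],[0,0,0,0.12,0.54]],
  ],
)

```text
clock: 14.2
position: [418.7, -73.6, 100.6]
ee_rot: [-0.375, 0.927, -0.002, 0.01]
contact_force: [-0.4, 0.9, -1.2]
gripper_width: 46.3
```

Call:
send_rows(
  steps=[
    [[0,0,0,0.12,0.54],[0,0,0,0.12,0.54],[0,0,0,0.12,0.54],[0,0,0,0.12,0.54],[0,0,0,0.12,0.54],[0,0,0,0,0.54],[0,0,0,0,0.54]],
  ],
)

```text
clock: 14.78
position: [412.2, -74.3, 91.3]
ee_rot: [-0.071, 0.997, 0.001, 0.0]
contact_force: [0.8, -0.7, -1.9]
gripper_width: 46.5
```

```bash
cat >> h.py <<'E'
M=np.array([-95,-0.3,-56.])
def planm(mouth_xyz,h=None):
    "plan so that the tongs' mouth comes to mouth_xyz with tongs heading h"
    s=arm.read_state(); Rm=R.from_quat(s["ee_rot"]).as_matrix(); m=s["position"]+Rm@M
    hd=np.arctan2(-Rm[1,0],-Rm[0,0]); print("mouth now",m.round(1),"heading",hd.round(3))
    p=np.array(mouth_xyz)-Rm@M
    if h is not None:
        p=np.array(mouth_xyz)-R.from_euler("z",h-hd).apply(Rm@M)
    plan(p,None if h is None else h-np.pi)
E
python3 - <<'E'
from h import *
planm([645.5,100,110],0.17)
E
```

```text
mouth now [506.3 -61.1 147.3] heading 0.143
t 14.78 at [412.2 -74.3  91.3] yaw -2.999 zaxis [ 0.     0.001 -1.   ] w 46.5 F [ 0.8 -0.7 -1.9] j [ 0.21  0.16 -0.63 -0.   -0.78 -1.64]
  delta cm [-16.08  13.7    3.76] turn -0.027  world dir of tool x,y [-0.99  -0.143] [-0.143  0.99 ]
```

Call:
send_rows(
  steps=[
    [[-2.6,2.2,0,0,0.54],[-2.6,2.2,0,0,0.54],[-2.6,2.2,0,0,0.54],[-2.6,2.2,0,0,0.54],[-2.6,2.2,0,0,0.54],[-1.5,1.5,0,0,0.54],[-0.8,0.6,0,0,0.54],[0,0,0,0,0.54],[0,0,0,0,0.54]],
  ],
)

```text
clock: 15.53
position: [544.1, 83.2, 82.6]
ee_rot: [-0.082, 0.997, -0.001, -0.007]
contact_force: [-1.1, -0.5, -0.3]
gripper_width: 46.7
```

```bash
python3 - <<'E'
from h import *
planm([646,100,110],0.17)
a,d=optics.get_image("top"); c=cam("top"); P=cloud(c,d); cv2.imwrite("pics/t7.png",cv2.resize(a[90:230,250:400],None,fx=5,fy=4,interpolation=2))
m=(abs(P[...,0]-630)<70)&(abs(P[...,1]-100)<70)&(P[...,2]>105)
np.save("pics/t7.npy",P)
E
```

```text
mouth now [638.7  98.5 137.2] heading 0.164
t 15.53 at [544.1  83.2  82.6] yaw -2.978 zaxis [-0.014 -0.002 -1.   ] w 46.7 F [-1.1 -0.5 -0.3] j [ 0.44  0.39 -0.32 -0.   -0.87 -1.85]
  delta cm [-0.79 -0.03  2.71] turn -0.006  world dir of tool x,y [-0.987 -0.163] [-0.163  0.987]
```

View pics/t7.png

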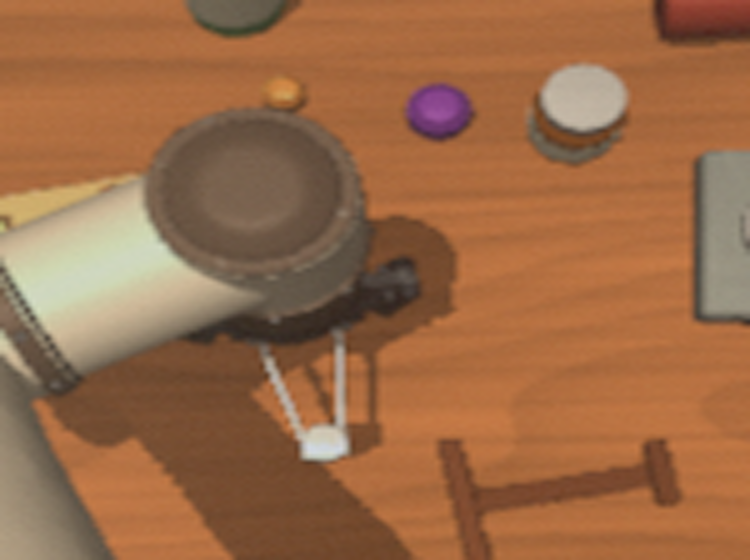

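```bash
cat >> h.py <<'E'
def scene_tips(z0,z1,roll=None,rz=(55,90)):
    s=arm.read_state(); Rm=R.from_quat(s["ee_rot"]).as_matrix(); m=s["position"]+Rm@M
    a,d=optics.get_image("scene"); P=cloud(cam("scene"),d); hsv=cv2.cvtColor(a,cv2.COLOR_BGR2HSV)
    T=(P-m)@np.c_[-Rm[:,0],-Rm[:,1],-Rm[:,2]]   # mouth frame: x to the tips, y across, z up
    k=(abs(T[...,0])<45)&(abs(T[...,1])<60)&(P[...,2]>z0)&(P[...,2]<z1)&(hsv[...,1]<110)&(d>0)
    for sg in(-1,1):
        q=T[k&(np.sign(T[...,1])==sg)&(abs(T[...,1])>12)]
        if len(q)>3: print("blade",sg,len(q),"x",np.percentile(q[:,0],[2,98]).round(1),"y",np.percentile(q[:,1],[5,50,95]).round(1),"z",np.percentile(q[:,2],[3,97]).round(1))
    if roll is not None:
        k=(np.hypot(P[...,0]-roll[0],P[...,1]-roll[1])<32)&(P[...,2]>rz[0])&(P[...,2]<rz[1])&(hsv[...,1]>140)
        q=P[k]; t=T[k]; print("roll pts",len(q),"world",q.mean(0).round(1),"min",np.percentile(q,2,axis=0).round(1),"max",np.percentile(q,98,axis=0).round(1)," mouth-frame min/max",np.percentile(t,2,axis=0).round(1),np.percentile(t,98,axis=0).round(1))
    return a,P,T
E
python3 - <<'E'
from h import *
a,P,T=scene_tips(110,170,(646,100))
q=P[(np.hypot(P[...,0]-646,P[...,1]-100)<35)&(P[...,2]>45)&(P[...,2]<92)]
cs=cam("scene"); print(proj(cs,[[646,100,84],[646,100,50],[638.7,98.5,137]]).round(0))
E
```

```text
blade -1 124 x [-44.   18.4] y [-37.7 -35.6 -28.9] z [-6.  14.3]
blade 1 181 x [-43.5  17.5] y [27.8 34.1 37.7] z [-7.7 12.2]
roll pts 301 world [657.5 106.3  75.1] min [638.9  85.9  56.6] max [670.1 119.4  85.9]  mouth-frame min/max [  1.1 -19.5 -80.3] [ 32.8  15.6 -51.2]
[[294. 232.]
 [295. 244.]
 [294. 211.]]
```

Call:
send_rows(
  steps=[
    [[-0.8,0,0.5,0,0.54],[0,0,1,0,0.54],[0,0,1,0,0.54],[0,0,0.5,0,0.54],[0,0,0,0,0.54],[0,0,0,0,0.54]],
  ],
)

```text
clock: 16.13
position: [548.6, 79.4, 49.5]
ee_rot: [-0.079, 0.997, -0.001, -0.008]
contact_force: [0.2, -0.4, -0.4]
gripper_width: 46.5
```

```bash
python3 - <<'E'
from h import *
planm([647,100,66],0.17)
E
```

```text
mouth now [643.4  94.3 103.9] heading 0.159
t 16.13 at [548.6  79.4  49.5] yaw -2.983 zaxis [-0.017 -0.003 -1.   ] w 46.5 F [ 0.2 -0.4 -0.4] j [ 0.43  0.43 -0.35 -0.01 -0.81 -1.84]
  delta cm [-0.51  0.4   3.78] turn -0.011  world dir of tool x,y [-0.987 -0.158] [-0.158  0.987]
```

Call:
send_rows(
  steps=[
    [[-0.4,0.5,0,-0.01,0.54],[0,0,0,0,0.54],[0,0,0,0,0.54]],
  ],
)

```text
clock: 16.38
position: [552.0, 85.3, 49.4]
ee_rot: [-0.085, 0.996, -0.001, -0.009]
contact_force: [-0.7, 0.5, -0.6]
gripper_width: 46.5
```

```bash
python3 - <<'E'
from h import *
planm([647,100,66],0.17)
scene_tips(90,135,(646,100))
E
```

```text
mouth now [646.6 101.2 103.8] heading 0.169
t 16.38 at [552.   85.3  49.4] yaw -2.972 zaxis [-0.017 -0.003 -1.   ] w 46.5 F [-0.7  0.5 -0.6] j [ 0.44  0.44 -0.34 -0.01 -0.81 -1.84]
  delta cm [-0.08 -0.13  3.78] turn -0.001  world dir of tool x,y [-0.986 -0.169] [-0.169  0.986]
blade -1 123 x [-42.2  18.6] y [-37.4 -35.5 -28.8] z [-5.3 14.5]
blade 1 170 x [-43.5  17.4] y [27.6 34.5 38. ] z [-8.2 12.7]
roll pts 302 world [657.5 106.3  75.1] min [638.7  86.6  57.1] max [670.2 119.6  85.6]  mouth-frame min/max [ -7.4 -17.6 -46.3] [ 24.   17.3 -18.2]
```

Call:
send_rows(
  steps=[
    [[0,0,0.8,0,0.54],[0,0,0.8,0,0.54],[0,0,0.8,0,0.54],[0,0,0.6,0,0.54],[0,0,0.3,0,0.54],[0,0,0,0,0.54],[0,0,0,0,0.54]],
  ],
)

```text
clock: 17.02
position: [551.4, 85.5, 12.7]
ee_rot: [-0.085, 0.996, -0.001, -0.009]
contact_force: [0.2, 0.1, -1.4]
gripper_width: 46.4
```

```bash
python3 - <<'E'
from h import *
planm([647,100,66],0.17)
scene_tips(52,100,(646,100))
E
```

```text
mouth now [646.  101.5  67.1] heading 0.17
t 17.02 at [551.4  85.5  12.7] yaw -2.971 zaxis [-0.017 -0.003 -1.   ] w 46.4 F [ 0.2  0.1 -1.4] j [ 0.44  0.49 -0.37 -0.01 -0.73 -1.84]
  delta cm [-0.07 -0.16  0.11] turn 0.0  world dir of tool x,y [-0.985 -0.169] [-0.169  0.986]
blade -1 114 x [-42.9  18.5] y [-37.2 -35.2 -29.3] z [-5.5 14.3]
blade 1 165 x [-43.2  17.9] y [28.1 34.8 38.3] z [-9.  12.5]
roll pts 299 world [657.4 106.1  75.1] min [638.8  86.   57.2] max [670.2 119.8  85.5]  mouth-frame min/max [ -6.4 -17.2  -9.5] [24.  18.  18.6]
```

Call:
send_rows(
  steps=[
    [[0,-0.1,0.15,0,0.54],[0,0,0,0,0.5],[0,0,0,0,0.46],[0,0,0,0,0.43],[0,0,0,0,0.4],[0,0,0,0,0.36],[0,0,0,0,0.3],[0,0,0,0,0.25],[0,0,0,0,0.25],[0,0,0,0,0.25]],
  ],
)

```text
clock: 17.9
position: [552.6, 84.6, 12.8]
ee_rot: [-0.085, 0.996, -0.0, -0.007]
contact_force: [0.4, -0.6, -1.6]
gripper_width: 31.8
```

```bash
python3 - <<'E'
from h import *
planm([647,100,66],0.17)
a,_,_=scene_tips(52,100,(646,100)); cv2.imwrite("pics/s8.png",cv2.resize(a[170:290,210:410],None,fx=4,fy=4,interpolation=2))
E
```

```text
mouth now [647.1 100.5  67.5] heading 0.17
t 17.9 at [552.6  84.6  12.8] yaw -2.972 zaxis [-0.014 -0.002 -1.   ] w 31.8 F [ 0.4 -0.6 -1.6] j [ 0.44  0.49 -0.37 -0.01 -0.72 -1.84]
  delta cm [ 0.01 -0.05  0.15] turn -0.0  world dir of tool x,y [-0.985 -0.169] [-0.169  0.986]
blade -1 133 x [-42.7  19.1] y [-22.9 -21.2 -17.5] z [-10.3  11. ]
blade 1 105 x [-43.9  18.5] y [16.8 21.9 25.5] z [-9.5 10.8]
roll pts 263 world [658.7 103.9  76.6] min [638.3  86.4  57.4] max [670.4 117.   86.1]  mouth-frame min/max [ -8.5 -15.1  -9.8] [22.9 16.5 18.7]
```

View pics/s8.png

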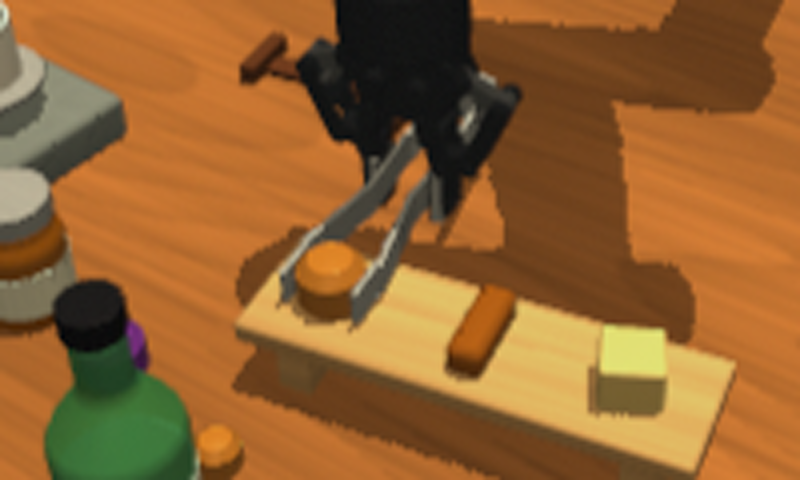

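The roll (crop 330,275) is clamped between the tip plates, with a grip width of 31.8 mm. Lifting.

Call:
send_rows(
  steps=[
    [[0,0,-0.4,0,0.25],[0,0,-0.8,0,0.25],[0,0,-1.2,0,0.25],[0,0,-1.5,0,0.25],[0,0,-1.5,0,0.25],[0,0,-1.5,0,0.25],[0,0,-1.5,0,0.25],[0,0,-1,0,0.25],[0,0,-0.4,0,0.25],[0,0,0,0,0.25]],
  ],
)

```text
clock: 18.78
position: [553.6, 84.7, 119.8]
ee_rot: [-0.085, 0.996, -0.0, -0.007]
contact_force: [0.0, 0.0, -2.7]
gripper_width: 32.0
```

```bash
python3 - <<'E'
from h import *
planm([618,-225,165],-0.35)
s=arm.read_state(); Rm=R.from_quat(s["ee_rot"]).as_matrix(); m=s["position"]+Rm@M
scene_tips(m[2]-20,m[2]+25,m[:2],(m[2]-25,m[2]+35))
E
```

```text
mouth now [648.  100.6 174.5] heading 0.17
t 18.78 at [553.6  84.7 119.8] yaw -2.971 zaxis [-0.013 -0.002 -1.   ] w 32.0 F [ 0.   0.  -2.7] j [ 0.44  0.36 -0.26 -0.   -0.97 -1.84]
  delta cm [  7.18 -26.82   1.04] turn 0.52  world dir of tool x,y [-0.985 -0.169] [-0.169  0.986]
blade -1 158 x [-43.8  19.2] y [-23.1 -21.3 -17.8] z [-9.8 11. ]
blade 1 105 x [-43.7  18.8] y [16.8 21.9 25. ] z [-9.2 10.2]
roll pts 304 world [661.  104.7 181.8] min [640.5  85.9 161.8] max [671.5 117.2 192.5]  mouth-frame min/max [ -6.8 -15.4 -12.5] [23.4 16.6 18. ]
```

Call:
send_rows(
  steps=[
    [[0,-1.5,0,0,0.25],[0,-2.5,0,0,0.25],[0,-2.5,0,0,0.25],[0,-2.5,0,0,0.25],[0,-2.5,0,0,0.25],[0,-2.5,0,0,0.25],[0,-2.5,0,0,0.25],[0,-2,0,0,0.25],[0,-1,0,0,0.25],[0,0,0,0,0.25]],
  ],
)

```text
clock: 19.67
position: [582.2, -114.6, 110.0]
ee_rot: [-0.087, 0.996, 0.0, -0.015]
contact_force: [0.9, 0.6, -1.6]
gripper_width: 32.3
```

Call:
send_rows(
  steps=[
    [[0,0,0,0.06,0.25],[0,0,0,0.09,0.25],[0,0,0,0.09,0.25],[0,0,0,0.09,0.25],[0,0,0,0.09,0.25],[0,0,0,0.06,0.25],[0,0,0,0.02,0.25],[0,0,0,0,0.25],[0,0,0,0,0.25]],
  ],
)

```text
clock: 20.42
position: [577.8, -107.6, 104.5]
ee_rot: [0.172, 0.985, -0.004, -0.021]
contact_force: [-0.1, -0.8, -1.4]
gripper_width: 31.7
```

```bash
python3 - <<'E'
from h import *
planm([616.5,-224.5,160],-0.35)
E
```

```text
mouth now [ 669.4 -140.2  156.7] heading -0.347
t 20.42 at [ 577.8 -107.6  104.5] yaw 2.795 zaxis [-0.042 -0.    -0.999] w 31.7 F [-0.1 -0.8 -1.4] j [ 0.09  0.43 -0.18 -0.   -1.   -2.  ]
  delta cm [ 2.12 -9.7  -0.11] turn 0.003  world dir of tool x,y [-0.94   0.339] [0.339 0.941]
```

Call:
send_rows(
  steps=[
    [[0.3,-1.5,-0.2,0,0.25],[0.5,-2,-0.2,0,0.25],[0.5,-2,0,0,0.25],[0.4,-2,0,0,0.25],[0.3,-1.4,0,0,0.25],[0.1,-0.6,0,0,0.25],[0,0,0,0,0.25],[0,0,0,0,0.25],[0,0,0,0,0.25]],
  ],
)

```text
clock: 21.17
position: [522.9, -193.3, 111.0]
ee_rot: [0.168, 0.986, -0.003, -0.021]
contact_force: [0.8, 0.5, -1.7]
gripper_width: 31.5
```

```bash
python3 - <<'E'
from h import *
planm([616.5,-224.5,157],-0.35)
a,P,T=scene_tips(140,190,(616,-225),(135,200)); cv2.imwrite("pics/s9.png",cv2.resize(a[120:250,130:330],None,fx=4,fy=4,interpolation=2))
hsv=cv2.cvtColor(a,cv2.COLOR_BGR2HSV); k=(np.hypot(P[...,0]-616,P[...,1]+224)<40)&(P[...,2]>62)&(P[...,2]<108)&(hsv[...,1]<90)
q=P[k]; print("dish scene",len(q),np.percentile(q,[2,98],axis=0).round(1).tolist())
E
```

```text
mouth now [ 614.7 -225.   163.2] heading -0.338
t 21.17 at [ 522.9 -193.3  111. ] yaw 2.804 zaxis [-0.042  0.    -0.999] w 31.5 F [ 0.8  0.5 -1.7] j [-0.06  0.38 -0.26  0.   -0.98 -1.85]
  delta cm [-0.18  0.24  0.61] turn 0.012  world dir of tool x,y [-0.943  0.331] [0.331 0.944]
blade -1 204 x [-43.4  18.8] y [-23.9 -21.2 -17.3] z [-8.5 11.3]
blade 1 75 x [-43.9  17.4] y [15.5 19.5 23.6] z [-10.1  10.9]
roll pts 129 world [ 624.6 -223.4  174.9] min [ 606.1 -239.3  153.9] max [ 637.7 -210.5  181.8]  mouth-frame min/max [-10.9 -16.2  -8.4] [23.  17.3 19.1]
dish scene 569 [[589.7, -251.7, 62.3], [648.7, -189.8, 107.2]]
```

View pics/s9.png

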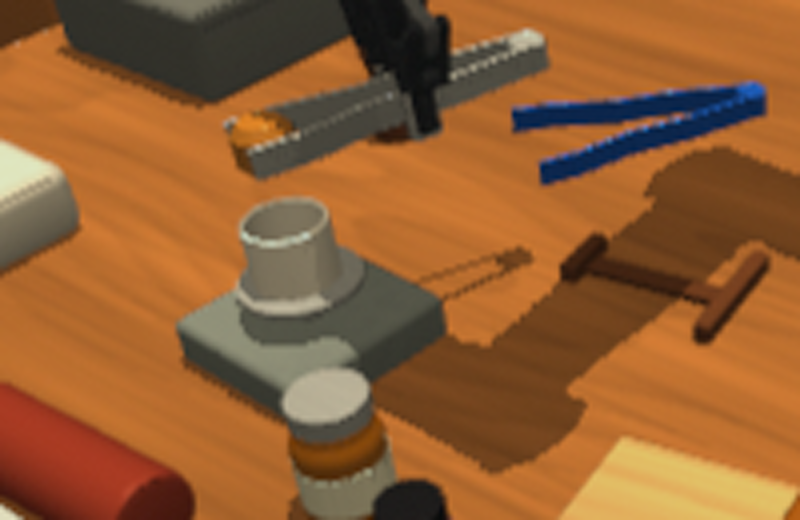

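The dish (crop 285,250) stands upright on the pan, and the roll hangs in the tongs above it at (262,140). I'll make a small final lowering and then hold still.

Call:
send_rows(
  steps=[
    [[-0.1,0.1,0.4,0,0.25],[0,0,0.4,0,0.25],[0,0,0,0,0.25],[0,0,0,0,0.25],[0,0,0,0,0.25],[0,0,0,0,0.25]],
  ],
)

```text
clock: 21.72
position: [525.6, -190.0, 101.3]
ee_rot: [0.166, 0.986, -0.003, -0.021]
contact_force: [0.3, 0.4, -2.1]
gripper_width: 31.9
```

```bash
python3 - <<'E'
from h import *
planm([616.5,-224,155],-0.35)
a,P,T=scene_tips(130,185,(616,-225),(130,195))
b,d=optics.get_image("top"); c=cam("top"); Q=cloud(c,d)
h=cv2.cvtColor(b,cv2.COLOR_BGR2HSV); k=(np.hypot(Q[...,0]-616,Q[...,1]+224)<45)&(Q[...,2]>150)&(h[...,1]>130)
if k.sum(): print("roll top",k.sum(),Q[k].mean(0).round(1),Q[k].min(0).round(1),Q[k].max(0).round(1))
s=arm.read_state(); print(s["joint_vel"].round(3), s["clock"])
E
```

```text
mouth now [ 617.6 -221.3  153.4] heading -0.333
t 21.72 at [ 525.6 -190.   101.3] yaw 2.809 zaxis [-0.043  0.    -0.999] w 31.9 F [ 0.3  0.4 -2.1] j [-0.06  0.39 -0.26  0.   -0.96 -1.85]
  delta cm [ 0.03 -0.13 -0.16] turn 0.017  world dir of tool x,y [-0.944  0.327] [0.326 0.945]
blade -1 203 x [-43.8  18.5] y [-24.1 -21.1 -17.6] z [-9.3 11.6]
blade 1 76 x [-44.3  17. ] y [16.  19.1 22.9] z [-8.4  9.7]
roll pts 137 world [ 627.  -220.5  164.8] min [ 599.1 -243.4  143.9] max [ 640.4 -205.7  172.4]  mouth-frame min/max [-12.  -15.8  -8.6] [23.4 25.8 19.3]
[-0.002 -0.002 -0.     0.    -0.     0.001] 21.8167
```

Call:
send_rows(
  steps=[
    [[0,-0.15,0,0,0.25],[0,0,0,0,0.25],[0,0,0,0,0.25],[0,0,0,0,0.25],[0,0,0,0,0.25],[0,0,0,0,0.25]],
  ],
)

```text
clock: 22.32
position: [525.2, -191.9, 101.9]
ee_rot: [0.166, 0.986, -0.003, -0.021]
contact_force: [-0.4, -0.8, -1.4]
gripper_width: 32.0
```

```bash
python3 - <<'E'
from h import *
planm([616.5,-224,155],-0.35)
scene_tips(130,185,(616,-225),(130,195))
print(arm.read_state()["joint_vel"].round(3)); print(job.job_done())
E
```

```text
mouth now [ 617.1 -223.3  154.1] heading -0.334
t 22.32 at [ 525.2 -191.9  101.9] yaw 2.808 zaxis [-0.042 -0.    -0.999] w 32.0 F [-0.4 -0.8 -1.4] j [-0.06  0.39 -0.26  0.   -0.96 -1.85]
  delta cm [ 0.04  0.07 -0.09] turn 0.016  world dir of tool x,y [-0.944  0.327] [0.327 0.945]
blade -1 198 x [-43.7  18. ] y [-24.4 -21.3 -17.2] z [-8.7 11. ]
blade 1 73 x [-43.8  16.1] y [16.2 19.4 23.4] z [-9.5  8.7]
roll pts 128 world [ 627.3 -221.7  165.7] min [ 608.8 -240.4  144.6] max [ 640.1 -207.7  172.9]  mouth-frame min/max [-11.7 -16.3  -8.7] [22.9 19.1 19. ]
[ 0.001  0.001  0.    -0.    -0.001  0.001]
the job is handed in; nothing more can be done
None
```

The dish is standing on the scale pan, released. I then picked up the steel tongs, closed them on the roll and handed in at 22.3 s, with the roll held still above the dish's mouth.

**Last checks**
- **Dish:** it stands upright in the last view. The wrist camera put its rim centre at about (618, −225) and the pan centre at about (617, −224), both in mm.
- **Roll:** it is between the tip plates, with its centre about 2–3 mm from the dish's middle and its underside about 31 mm above the rim.
- **Arm:** grip width was 32 mm, the arm was at rest, and forces were near zero. I did not touch the roll with the gripper.

**Disagreements**
- **Finger length:** the fingers really end about 33 mm short of the reported tool tip (46 mm when open). My first try at the dish therefore closed above its rim without touching it, and I corrected for the measured length after that.
- **Dish position:** the scene camera put the dish centre about 4 mm from the wrist camera's position in y.
- **Dish tilt:** one rough fit to the rim depth suggested a tilt of a few degrees. I took it as depth noise because the picture shows the dish upright, but I did not measure it again.
- **Tool tilt:** the tool is about 2.4° off vertical in the final pose.

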